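Find the high spot of a belt pulley on the run-out stand

TASK

The orange belt pulley on the run-out stand runs off-centre. Turn it slowly, never faster than about one turn in three seconds, to find its high spot: the place where the gauge needle swings furthest towards the red end of the scale. Leave the pulley stopped there, let go, and keep off the gauge and the other things on the bench.

Things in the scene. Friction and masses are not known exactly. Their poses are not given: they have to be found in the camera images.
- stand: Fixed blue base plate, 310 x 190 x 12 mm, on the bench. Origin on the bench right under the pulley's spindle; the plate reaches from 95 mm on the -x side to 215 mm on the +x side and 95 mm either way in y. Its +x axis points from the spindle to the gauge; z up.
- wheel: Dark hub with steel crank arm on a vertical spindle; origin on the spindle axis, 24 mm above the bench, z up. Carries the orange rim (140 mm dia., 24 mm thick, top 54 mm above bench), clamped 6 mm off-centre in a direction that varies and that this pose does not tell. Turns endlessly either way, friction about 1.3 N at the handle, stays where left. Handle on its -x side, 48 mm from the axis.
- handle_mid (a point): Middle of the upright black crank handle, a cylinder 22 mm dia., 56 mm tall, which revolves freely on its pin, so a gripper holding it need not turn with the wheel. It circles the spindle at 48 mm radius. This point is 93 mm above the bench, handle top 121, foot 65. Nothing else on the stand is above 69 mm.
- gauge: Lever gauge fixed on the stand (same origin and axes), all below 52 mm: pivot post at x 78, y 20 mm; small steel roller always riding on the rim on the +x side; black needle pointing to +x; white scale 96 x 116 mm under it with black and red ticks. The red end (+y side) is the high end. Not to be touched.
- needle (a joint): Angle of the gauge needle (116 mm from pivot to tip), rad: 0 along the stand's +x, positive towards the red end (+y). Follows the rim as the pulley turns: one swing up and down per turn, close to a sine of the wheel's angle, about 0.3 rad either side of 0; largest when the rim's high spot is at the roller.
- needle_tip (a point): Tip of the black needle, on its top face, 43.5 mm above the bench.
- multimeter: Bystander: yellow multimeter lying flat, 180 x 88 x 42 mm (knob to 52 mm), origin under its centre.
- spool: Bystander: green solder spool standing on end, 64 mm diameter, 52 mm tall, origin under its centre.
- oilcan: Bystander: brass oil can, 72 mm diameter, 130 mm tall with its spout, origin under its centre.
- screwdriver: Bystander: screwdriver lying along its own x axis, about 200 mm long.

How it is judged:
At the end, for the whole second after the job is handed in: The pulley is at rest with its high spot at the gauge roller, within about 20 degrees of turn either way (needle above 0.283 rad, its peak being 0.302), and the robot has let go (value of joint needle above 0.283 rad and angular speed of wheel below 0.1 rad/s); the robot touches nothing.
It fails at once if the pulley is spun fast (over 2.5 rad/s) (angular speed of wheel above 2.5 rad/s).
It fails at once if the gauge or its needle is touched by the robot (over 1 N) (contact force between gauge and the arm above 1 N or contact force between gauge and the fingers above 1 N).
It fails at once if a bystander is moved more than 20 mm (distance of any of multimeter, spool, oilcan, screwdriver from where it was at the start of the episode above 0.02 m).
It also fails if it takes over 51 s, if anything falls off the work surface, if the arm or the gripper's body presses on something with over 40 N, if the wrist force passes 120 N, or if a joint passes its speed limit or range.

ROBOT

A 6-joint arm with a two-finger parallel gripper is mounted at the origin on the work surface. World frame = base frame: x ahead of the robot, y to its left, z up, the work surface at z = 0. Lengths are in m, angles in rad, forces in N, time in s.
With the tool pointing down it reaches from about 0.3 to 0.875 m from the base axis. Payload 6.4 kg.
Tool frame: the origin (TCP) lies midway between the tips of the shut fingers; the grasp point (between the pads) lies 19 mm behind it; z points along the fingers, y is the line along which they close (so a half turn about z gives the same grasp; the last joint's range is limited). The gripper opens to 88 mm and grips with 3 to 60 N. Pads are 18 mm wide; open, the fingers measure 123 mm over their backs; the gripper's body (75 mm by 187 mm) begins 45 mm behind the grasp point.
Start: joints at [0.999, 0.181, 1.607, -0, 1.354, -0.206], TCP at [0.206, 0.537, 0.239] pointing down, gripper open.
Joint ranges: [-2.99, 2.99], [-0.89, 2.07], [0.3, 2.58], [-1.14, 4.28], [0, 2.63], [-3.12, 3.12]. Speed limits (rad/s): [2.57, 2.57, 3.01, 3.14, 3.14, 3.14].

INTERFACE

Orientations are given as a rotation vector (axis times angle).
In Python, from plant import * gives the robot as it stands.
- The arm moves only by the tool arm_command, never from a script. Its argument "increments" is one flat list of numbers, 5 for each row, row after row: the closure, from -1 (fully open) to 1 (shut), then the shift along the tool's x, y, z in mm, then the turn about the tool's z in rad. In form: [gripper, tx, ty, tz, spin, gripper, tx, ty, tz, spin, ...]. A call has 1 to 12 rows; each row shifts and turns the commanded pose from where the row before left it, along the tool's axes as they then stand; what a row does not reach is not made up. A row lasts 1/10 s, in which the tool goes at most 50 mm and 8.59 degrees, less where a joint would pass 70% of its speed; a pose out of reach is approached as far as the arm can. A call with a gripper value outside its range is refused whole. The fingers move at their own pace and stop on an object; "grip_force" is the grip in N (left out, the last holds). Time passes only in rows, so rows that do not move let the fingers close. It gives the time, the measured TCP pose, the force, the opening and the grip force at its end, in the units of the state.
- observe(): the state, without advancing time (a new reading comes with each control period).
- get_image(name): name is "side" or "top"; returns (picture, depth): 384x512x3 uint8, red, green, blue; 384x512 float32, m along the optical axis (not along the pixel's ray), 0 where there is no reading.
- calibration(name): a dict with "K" (3x3 intrinsics, pixels), "world_from_camera" (4x4, takes a point from camera to world coordinates). Camera axes: x right, y up, looking along -z (the intrinsics and any distortion apply to the point x, -y, -z); pixel columns grow to the right and rows downward; lengths in m; the calibration is good to about 2 mm. A picture is of the moment at which its call begins. calibration takes no time and is no camera call.
- finish_job(): hands the job in; it is judged then, once.
Trained networks look in the newest picture that a camera, given by its name, has taken for a name from the list of things; names that differ only in an ending like _2 or _b are one class to them, and where a whole thing is asked for, a point or a joint stands for the part that bears it (a point fixed in the world has none). Each returns a list of dicts, best first, with "conf" (0 to 1); they miss things now and then, are a little off and sometimes report something else, mostly with a low value. They report only what shows in the picture. A call takes as long as a camera call.
- search_frame(camera, target): "position" ([column, row] in pixels, amid what is visible of it).
- silhouettes(camera, target): "mask" (384x512 bool, what is visible of it) and "position" ([column, row] in pixels, amid what is visible of it).
The state is a dict: "t": time; "joints": joint angles; "dq": joint speeds; "joint_efforts": joint torques, N m; "tool_pos": TCP position; "tool_rot": TCP orientation; "ft_force": force on the tool from outside, world axes, zero at the start; "ft_torque": the same for the moment, N m; "gripper_width": finger opening in m; "grasp_force": force on a finger pad.
Only numpy, scipy, OpenCV 4.12 (cv2) and the standard library are available. Lean on these libraries where they do the work, as an engineer would, in place of code of your own. Each camera call takes 0.05 s, during which the arm holds its last target. There are 200 camera calls.

## Working session

There is one attempt and no reset: what is moved stays moved. The work goes in short steps, Python scripts to look and compute and a tool call to move; the robot and the scene stay as the last step left them, time stands still between calls to the robot, and variables do not carry over. Pictures are saved under pics/ and viewed, at most 10 in all, crops included, and the job is handed in when it is done.

Besides the shell and the picture viewer there is one more tool, called after "Call:" as name(argument=value, ...) on one line, values as JSON. arm_command: Moves the arm, as the interface text tells. Its arguments: {"type":"object","properties":{"increments":{"type":"array"},"grip_force":{"type":"number"}},"required":["increments"]}

```bash
mkdir -p pics
cat > h.py <<'E'
from plant import *
import numpy as np, cv2
def ray(cam,px,z):
    c=calibration(cam);K=np.array(c["K"]);T=np.array(c["world_from_camera"])
    u=np.linalg.solve(K,[px[0],px[1],1]);d=T[:3,:3]@np.array([u[0],-u[1],-1]);o=T[:3,3]
    return o+d*(z-o[2])/d[2]
def best(cam,n):
    r=search_frame(cam,n); return (np.round(r[0]["position"],1),round(r[0]["conf"],2)) if r else None
E
python3 - <<'E'
from h import *
ims=[]
for c in("top","side"):
    im,d=get_image(c); ims.append(im)
    cal=calibration(c);print(c,np.round(cal["K"],1).tolist(),[k for k in cal],np.round(np.array(cal["world_from_camera"])[:3,3],3))
cv2.imwrite("pics/a.png",cv2.cvtColor(ims[0],cv2.COLOR_RGB2BGR));cv2.imwrite("pics/b.png",cv2.cvtColor(ims[1],cv2.COLOR_RGB2BGR))
for n,z in(("handle_mid",.093),("wheel",.054),("needle_tip",.0435),("gauge",.04),("stand",.012),("multimeter",.04),("spool",.05),("oilcan",.08),("screwdriver",.01)):
    for c in("top","side"):
        b=best(c,n); print(n,c,b, np.round(ray(c,b[0],z),3) if b else "")
o=observe();print({k:np.round(o[k],3) for k in o})
E
```

```text
top [[419.9, 0.0, 254.2], [0.0, 419.9, 188.7], [0.0, 0.0, 1.0]] ['K', 'world_from_camera'] [ 0.371 -0.015  1.22 ]
side [[453.3, 0.0, 247.0], [0.0, 453.3, 192.2], [0.0, 0.0, 1.0]] ['K', 'world_from_camera'] [ 0.404 -1.117  0.721]
handle_mid top None 
handle_mid side None 
wheel top (array([241.7, 190.6]), 0.96) [0.536 0.032 0.054]
wheel side (array([252. , 201.3]), 0.7) [0.531 0.014 0.054]
needle_tip top (array([247.6, 180. ]), 0.69) [0.568 0.016 0.044]
needle_tip side (array([279.9, 204.9]), 0.67) [0.612 0.005 0.043]
gauge top (array([250.9, 137.8]), 0.69) [0.692 0.008 0.04 ]
gauge side (array([305.7, 210.3]), 0.66) [ 0.682 -0.026  0.04 ]
stand top (array([250. , 176.5]), 0.7) [0.584 0.01  0.012]
stand side (array([269.1, 214.7]), 0.61) [0.581 0.004 0.012]
multimeter top (array([ 94.2, 184.4]), 0.68) [0.553 0.454 0.04 ]
multimeter side (array([247.1, 150.5]), 0.74) [0.554 0.407 0.04 ]
spool top (array([146.4, 270.8]), 0.98) [0.312 0.291 0.05 ]
spool side (array([178.8, 171.4]), 0.56) [0.312 0.234 0.05 ]
oilcan top (array([383.8, 254.4]), 0.61) [ 0.363 -0.352  0.08 ]
oilcan side (array([195.7, 306.7]), 0.7) [ 0.371 -0.434  0.08 ]
screwdriver top (array([403.7, 196.6]), 0.78) [ 0.528 -0.436  0.01 ]
screwdriver side (array([278.2, 328.3]), 0.84) [ 0.539 -0.438  0.01 ]
{'t': np.float64(1.0), 'joints': array([ 0.999,  0.181,  1.607,  0.   ,  1.354, -0.206]), 'dq': array([-0.   , -0.001,  0.   ,  0.002,  0.002, -0.001]), 'joint_efforts': array([-0.0000e+00, -4.3383e+01, -3.4218e+01,  7.0000e-02,  3.1000e-02,
       -0.0000e+00]), 'tool_pos': array([0.206, 0.537, 0.239]), 'tool_rot': array([0.571, 3.089, 0.   ]), 'ft_force': array([-0.097,  0.204, -0.429]), 'ft_torque': array([-0.024, -0.026,  0.051]), 'grasp_force': np.float64(0.0), 'gripper_width': np.float64(0.088)}
```

View pics/a.png

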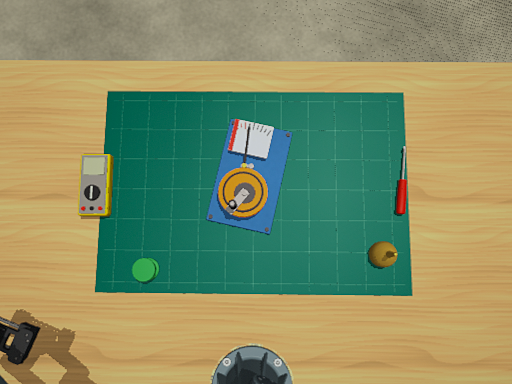

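View pics/b.png

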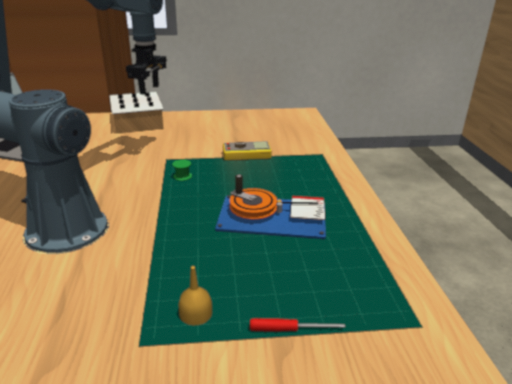

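The top picture shows the stand with its gauge pointing up and slightly right. The hub is near (243,193), the handle top near (232,205), and the needle tip near (248,125), already towards the red left end. The bystanders are all far from the stand. Next I'll measure the geometry.

```bash
cat >> h.py <<'E'
def top():
    return get_image("top")[0]
E
python3 - <<'E'
from h import *
im=top();hsv=cv2.cvtColor(im,cv2.COLOR_RGB2HSV)
roi=np.zeros(im.shape[:2],bool);roi[105:245,195:305]=1
blue=roi&(hsv[...,0]>103)&(hsv[...,0]<125)&(hsv[...,1]>120)
org=roi&(hsv[...,0]>8)&(hsv[...,0]<24)&(hsv[...,1]>150)
yy,xx=np.nonzero(blue);P=np.array([ray("top",p,.012)[:2] for p in zip(xx,yy)],np.float32)*1000
r=cv2.minAreaRect(P);print("stand",r)
box=cv2.boxPoints(r);print(box)
yy,xx=np.nonzero(org);h=cv2.convexHull(np.stack([xx,yy],1).astype(np.int32))
Q=np.array([ray("top",p,.054)[:2] for p in h[:,0]],np.float32)*1000;print("rim",cv2.fitEllipse(Q))
d=get_image("top")[1]
c=calibration("top");K=np.array(c["K"]);T=np.array(c["world_from_camera"])
v,u=np.nonzero(roi&(d>0));D=d[v,u]
W=(T[:3,:3]@np.array([(u-K[0,2])/K[0,0]*D,-(v-K[1,2])/K[1,1]*D,-D])).T+T[:3,3]
m=W[:,2]>.112;print("handle",m.sum(),W[m].mean(0),W[m].min(0),W[m].max(0))
crop=im[105:245,195:305];cv2.imwrite("pics/c.png",cv2.cvtColor(cv2.resize(crop,None,fx=4.2,fy=4.2,interpolation=cv2.INTER_CUBIC),cv2.COLOR_RGB2BGR))
s=get_image("side")[0][165:245,205:335];cv2.imwrite("pics/d.png",cv2.cvtColor(cv2.resize(s,None,fx=6,fy=6,interpolation=cv2.INTER_CUBIC),cv2.COLOR_RGB2BGR))
E
```

```text
Traceback (most recent call last):
  File "h.py", line 4, in ray
    c=calibration(cam);K=np.array(c["K"]);T=np.array(c["world_from_camera"])
ValueError: time passes only in moves, steps and waits
```

Too many calibration calls; I'll cache it.

```bash
python3 - <<'E'
s=open('h.py').read()
s=s.replace('def ray(cam,px,z):\n    c=calibration(cam)','import functools\n@functools.lru_cache(None)\ndef cal(cam): return calibration(cam)\ndef ray(cam,px,z):\n    c=cal(cam)')
open('h.py','w').write(s)
E
python3 - <<'E'
from h import *
im=top();hsv=cv2.cvtColor(im,cv2.COLOR_RGB2HSV)
roi=np.zeros(im.shape[:2],bool);roi[105:245,195:305]=1
blue=roi&(hsv[...,0]>103)&(hsv[...,0]<125)&(hsv[...,1]>120)
org=roi&(hsv[...,0]>8)&(hsv[...,0]<24)&(hsv[...,1]>150)
yy,xx=np.nonzero(blue);P=np.array([ray("top",p,.012)[:2] for p in zip(xx,yy)],np.float32)*1000
r=cv2.minAreaRect(P);print("stand",r)
box=cv2.boxPoints(r);print(box)
yy,xx=np.nonzero(org);h=cv2.convexHull(np.stack([xx,yy],1).astype(np.int32))
Q=np.array([ray("top",p,.054)[:2] for p in h[:,0]],np.float32)*1000;print("rim",cv2.fitEllipse(Q))
d=get_image("top")[1]
c=cal("top");K=np.array(c["K"]);T=np.array(c["world_from_camera"])
v,u=np.nonzero(roi&(d>0));D=d[v,u]
W=(T[:3,:3]@np.array([(u-K[0,2])/K[0,0]*D,-(v-K[1,2])/K[1,1]*D,-D])).T+T[:3,3]
m=W[:,2]>.112;print("handle",m.sum(),W[m].mean(0),W[m].min(0),W[m].max(0))
crop=im[105:245,195:305];cv2.imwrite("pics/c.png",cv2.cvtColor(cv2.resize(crop,None,fx=4.2,fy=4.2,interpolation=cv2.INTER_CUBIC),cv2.COLOR_RGB2BGR))
s=get_image("side")[0][165:245,205:335];cv2.imwrite("pics/d.png",cv2.cvtColor(cv2.resize(s,None,fx=6,fy=6,interpolation=cv2.INTER_CUBIC),cv2.COLOR_RGB2BGR))
print(observe()["t"])
E
```

```text
stand ((587.6123657226562, 12.045608520507812), (187.4911346435547, 308.0045471191406), 77.63057708740234)
[[ 417.1034    -46.534367]
 [ 717.9581   -112.513275]
 [ 758.12134    70.62558 ]
 [ 457.2666    136.60449 ]]
rim ((532.7913208007812, 29.61674690246582), (136.7470245361328, 138.81808471679688), 95.74214935302734)
handle 54 [0.49302891 0.05371802 0.12015778] [0.48329959 0.04368209 0.11233994] [0.50397856 0.06255946 0.12611507]
1.2
```

View pics/c.png

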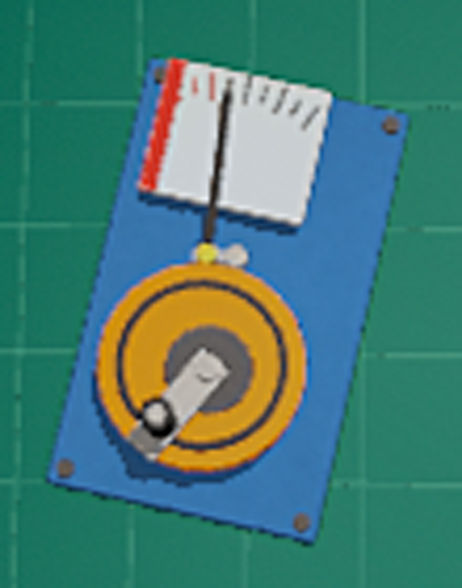

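View pics/d.png

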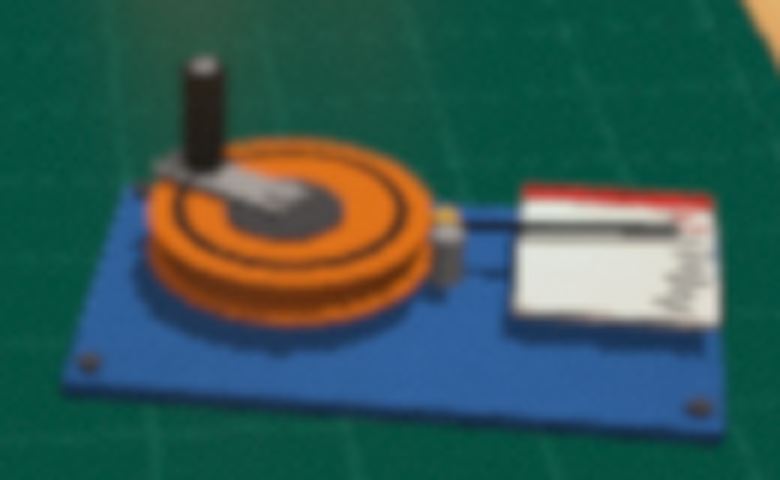

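Stand yaw is about -12.4°, the spindle is near (0.529, 0.025) and the handle near (0.492, 0.055). The crop shows the rim centre offset about 6 mm at roughly 51°, and the needle slightly positive, so the high spot should be about 65–75° clockwise. I'll go above the handle.

Call:
arm_command(increments=[-1,-31,-24,0,0,-1,-31,-24,0,0,-1,-31,-24,0,0,-1,-31,-24,0,0,-1,-31,-24,0,0,-1,-31,-24,0,0,-1,-31,-24,0,0,-1,-31,-24,0,0,-1,-31,-24,0,0,-1,-31,-24,0,0,-1,-31,-24,0,0,-1,-31,-24,0,0], grip_force=20)

```text
t: 2.4
tool_pos: [0.4507, 0.1334, 0.239]
tool_rot: [0.572, 3.088, 0.0]
ft_force: [1.3, 0.5, -0.8]
gripper_width: 0.0882
grasp_force: 0.0
```

Call:
arm_command(increments=[-1,-33,-27,0,0,-1,-33,-28,0,0,-1,0,0,0,0,-1,0,0,0,0])

```text
t: 2.8
tool_pos: [0.492, 0.0594, 0.2385]
tool_rot: [-0.575, -3.088, -0.0]
ft_force: [0.0, 0.2, -0.4]
gripper_width: 0.0879
grasp_force: 0.0
```

```bash
cat >> h.py <<'E'
S=np.array([.529,.0249]);YAW=-.216
def totool(dx,dy):
    from scipy.spatial.transform import Rotation as R
    return R.from_rotvec(observe()["tool_rot"]).as_matrix().T@[dx*1000,dy*1000,0]
def needle(name=None):
    im=get_image("side")[0]; t=[x for x in search_frame("side","needle_tip")]
    return im,t
E
python3 - <<'E'
from h import *
o=observe();print(o["t"],o["tool_pos"],o["tool_rot"])
print(totool(*(np.array([.4915,.0549])-o["tool_pos"][:2])))
a=top();b=get_image("side")[0]
print(best("side","handle_mid"),best("top","handle_mid"))
cv2.imwrite("pics/e.png",cv2.cvtColor(np.hstack([a[80:300,150:350],b[80:300,150:350]]),cv2.COLOR_RGB2BGR))
E
```

```text
2.8 [0.49200065 0.05939027 0.23851273] [-5.74949477e-01 -3.08774365e+00 -4.96876936e-04]
[-1.14907261e+00 -4.36952731e+00 -1.68168683e-03]
(array([238.9, 184.8]), 0.46) (array([402.3, 198.2]), 0.55)
```

View pics/e.png

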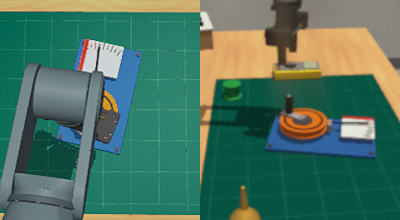

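The gripper sits right above the handle in the side view (fingers at column ~237, handle at ~239). The needle is still visible from both cameras. Descend and grip.

Call:
arm_command(increments=[-1,-1,-4,15,0,-1,0,0,25,0,-1,0,0,25,0,-1,0,0,25,0,-1,0,0,25,0,-1,0,0,20,0,-1,0,0,13,0,-1,0,0,6,0,-1,0,0,0,0])

```text
t: 3.9
tool_pos: [0.4912, 0.0564, 0.0844]
tool_rot: [-0.57, -3.089, 0.0]
ft_force: [-0.0, 0.7, 0.8]
gripper_width: 0.0881
grasp_force: 0.0
```

Call:
arm_command(increments=[0.2,0,0,0,0,0.4,0,0,0,0,1,0,0,0,0,1,0,0,0,0,1,0,0,0,0,1,0,0,0,0,1,0,0,0,0], grip_force=15)

```text
t: 4.6
tool_pos: [0.4915, 0.0559, 0.0847]
tool_rot: [-0.571, -3.089, 0.0]
ft_force: [0.7, -0.3, 0.2]
gripper_width: 0.0342
grasp_force: 0.0
```

```bash
cat >> h.py <<'E'
def tipdir():
    """needle angle from dark needle pixels on scale/blue, both cameras"""
    out={}
    c0,s0=np.cos(YAW),np.sin(YAW)
    for cam in("top","side"):
        im=get_image(cam)[0].astype(int); c=cal(cam);K=np.array(c["K"]);T=np.array(c["world_from_camera"])
        # resample the stand plane z=.0435 around pivot in polar coords (r 60..112 mm)
        th=np.linspace(-.5,.5,201);r=np.linspace(.05,.113,40)
        piv=S+[c0*.078-s0*.02,s0*.078+c0*.02]
        R,H=np.meshgrid(r,th);X=piv[0]+R*np.cos(H+YAW);Y=piv[1]+R*np.sin(H+YAW)
        p=(np.stack([X,Y,np.full_like(X,.0435)],-1)-T[:3,3])@T[:3,:3]
        u=K[0,2]+K[0,0]*p[...,0]/-p[...,2];v=K[1,2]+K[1,1]*p[...,1]/p[...,2]
        g=im.max(2).astype(np.float32);w=cv2.remap(g,u.astype(np.float32),v.astype(np.float32),cv2.INTER_LINEAR)
        dark=np.clip(130-w,0,None).mean(1); k=dark.argmax(); sel=slice(max(0,k-8),k+9)
        out[cam]=(round(float((th[sel]*dark[sel]).sum()/max(dark[sel].sum(),1e-6)),3),round(float(dark[k])))
    return out
def report():
    o=observe();d=o["tool_pos"][:2]-S
    print("t",o["t"],"tcp",np.round(o["tool_pos"],4),"R",round(np.hypot(*d)*1000,1),"ang",round(np.degrees(np.arctan2(d[1],d[0])),1),"F",np.round(o["ft_force"],1),"needle",tipdir())
E
python3 - <<'E'
from h import *
report()
E
```

```text
t 4.6 tcp [0.4915 0.0559 0.0847] R 48.6 ang 140.4 F [ 0.7 -0.3  0.2] needle {'top': (0.104, 78), 'side': (0.481, 17)}
```

Call:
arm_command(increments=[1,0,0,0,0,1,0,0,0,0,1,0,0,0,0])

```text
t: 5.0
tool_pos: [0.4915, 0.0559, 0.0847]
tool_rot: [-0.571, -3.089, -0.0]
ft_force: [-0.9, 0.7, -0.1]
gripper_width: 0.0216
grasp_force: 15.0
```

```bash
cat >> h.py <<'E'
def arc(a0,steps,r=.048):
    a=np.radians(a0+np.concatenate([[0],np.cumsum(steps)]));p=r*np.stack([np.cos(a),np.sin(a)],1)
    for q in np.diff(p,axis=0): print(np.round(totool(*q)[:2],1).tolist(),end=" ")
    print()
E
python3 - <<'E'
from h import *
report()
o=observe();print(o["grasp_force"],o["gripper_width"])
d=o["tool_pos"][:2]-S; a=np.degrees(np.arctan2(d[1],d[0]))
arc(a,[-2,-4,-5,-5,-5,-5,-4,-2]);arc(a-32,[-2,-4,-5,-5,-5,-5,-4,-2])
E
```

```text
t 5.0 tcp [0.4915 0.0559 0.0847] R 48.7 ang 140.4 F [-0.9  0.7 -0.1] needle {'top': (0.098, 78), 'side': (0.481, 16)}
14.999949401244521 0.021315599022324105
[-0.6, 1.6] [-1.3, 3.1] [-1.9, 3.7] [-2.2, 3.5] [-2.5, 3.3] [-2.8, 3.1] [-2.4, 2.3] [-1.3, 1.1] 
[-1.3, 1.0] [-2.7, 1.9] [-3.6, 2.1] [-3.8, 1.8] [-3.9, 1.5] [-4.0, 1.1] [-3.3, 0.7] [-1.7, 0.2]
```

The handle is gripped (21 mm opening, 15 N). Turning clockwise 32° now.

Call:
arm_command(increments=[1,-0.6,1.6,0,0,1,-1.3,3.1,0,0,1,-1.9,3.7,0,0,1,-2.2,3.5,0,0,1,-2.5,3.3,0,0,1,-2.8,3.1,0,0,1,-2.4,2.3,0,0,1,-1.3,1.1,0,0,1,0,0,0,0])

```text
t: 6.0
tool_pos: [0.5136, 0.0715, 0.0847]
tool_rot: [0.571, 3.089, 0.002]
ft_force: [-1.6, 5.9, 1.8]
gripper_width: 0.021
grasp_force: 15.0
```

Run:
```python
from h import *
report()
```

```text
t 6.0 tcp [0.5136 0.0715 0.0847] R 49.1 ang 108.3 F [-1.6  5.9  1.8] needle {'top': (0.244, 83), 'side': (0.137, 19)}
```

Call:
arm_command(increments=[1,-1.3,1.0,0,0,1,-2.7,1.9,0,0,1,-3.6,2.1,0,0,1,-3.8,1.8,0,0,1,-3.9,1.5,0,0,1,-4.0,1.1,0,0,1,-3.3,0.7,0,0,1,-1.7,0.2,0,0,1,0,0,0,0])

```text
t: 7.0
tool_pos: [0.5407, 0.0727, 0.0847]
tool_rot: [0.571, 3.087, 0.003]
ft_force: [1.3, 6.7, 0.1]
gripper_width: 0.0211
grasp_force: 15.0
```

Run:
```python
from h import *
report()
s=[-2,-4,-5,-5,-5,-5,-4,-2]
arc(76.4,s);arc(44.4,s)
```

```text
t 7.0 tcp [0.5407 0.0727 0.0847] R 49.2 ang 76.2 F [1.3 6.7 0.1] needle {'top': (0.305, 65), 'side': (0.211, 20)}
[-1.7, 0.2] [-3.3, 0.2] [-4.2, -0.1] [-4.2, -0.4] [-4.1, -0.8] [-4.0, -1.2] [-3.1, -1.2] [-1.5, -0.7] 
[-1.5, -0.7] [-2.9, -1.6] [-3.5, -2.3] [-3.3, -2.6] [-3.1, -2.9] [-2.8, -3.1] [-2.0, -2.7] [-0.9, -1.4]
```

The needle went 0.10 → 0.24 → 0.305. Go past the peak to bracket it.

Call:
arm_command(increments=[1,-1.7,0.3,0,0,1,-3.3,0.3,0,0,1,-4.2,-0.1,0,0,1,-4.2,-0.4,0,0,1,-4.1,-0.8,0,0,1,-4.0,-1.2,0,0,1,-3.1,-1.2,0,0,1,-1.5,-0.7,0,0,1,0,0,0,0])

```text
t: 8.0
tool_pos: [0.5642, 0.0589, 0.0848]
tool_rot: [0.571, 3.086, 0.001]
ft_force: [4.0, 4.1, -2.8]
gripper_width: 0.0213
grasp_force: 15.0
```

Run:
```python
from h import *
report()
```

```text
t 8.0 tcp [0.5642 0.0589 0.0848] R 48.9 ang 44.0 F [ 4.   4.1 -2.8] needle {'top': (0.256, 51), 'side': (0.14, 24)}
```

Call:
arm_command(increments=[1,-1.5,-0.7,0,0,1,-2.9,-1.6,0,0,1,-3.5,-2.3,0,0,1,-3.3,-2.6,0,0,1,-3.1,-2.9,0,0,1,-2.8,-3.1,0,0,1,-2.0,-2.7,0,0,1,-0.9,-1.4,0,0,1,0,0,0,0])

```text
t: 9.0
tool_pos: [0.5763, 0.0347, 0.0848]
tool_rot: [0.572, 3.087, -0.001]
ft_force: [5.3, 1.0, -4.1]
gripper_width: 0.0213
grasp_force: 15.0
```

Run:
```python
from h import *
report()
im=top();cv2.imwrite("pics/f.png",cv2.cvtColor(cv2.resize(im[105:245,195:305],None,fx=4,fy=4,interpolation=cv2.INTER_CUBIC),cv2.COLOR_RGB2BGR))
```

```text
t 9.0 tcp [0.5763 0.0347 0.0848] R 48.3 ang 11.7 F [ 5.3  1.  -4.1] needle {'top': (-0.171, 19), 'side': (0.481, 16)}
```

View pics/f.png

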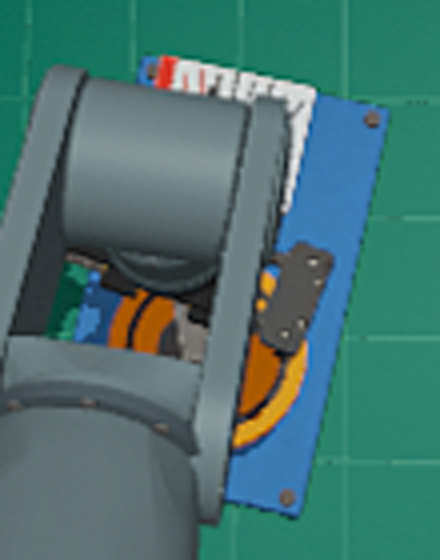

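The arm covers the gauge at this last angle, but the earlier readings are enough. At handle angles 140°, 108°, 76° and 44° the needle read 0.10, 0.244, 0.305 and 0.256, so the peak is at about 75°. Turn back there.

Run:
```python
from h import *
arc(11.7,[2,4,6,6,6,6,6,6,6,6,5,4.3])
```

```text
[0.9, 1.4] [2.0, 2.7] [3.3, 3.8] [3.7, 3.4] [4.0, 3.0] [4.3, 2.5] [4.6, 2.1] [4.8, 1.6] [4.9, 1.1] [5.0, 0.6] [4.2, 0.1] [3.6, -0.2]
```

Call:
arm_command(increments=[1,0.9,1.4,0,0,1,2.0,2.7,0,0,1,3.3,3.8,0,0,1,3.7,3.4,0,0,1,4.0,3.0,0,0,1,4.3,2.5,0,0,1,4.6,2.1,0,0,1,4.8,1.6,0,0,1,4.9,1.1,0,0,1,5.0,0.6,0,0,1,4.2,0.1,0,0,1,3.6,-0.2,0,0])

```text
t: 10.35
tool_pos: [0.5411, 0.0726, 0.0848]
tool_rot: [0.571, 3.088, 0.001]
ft_force: [2.7, 3.7, -1.7]
gripper_width: 0.0215
grasp_force: 15.0
```

Call:
arm_command(increments=[1,0,0,0,0,1,0,0,0,0,1,0,0,0,0])

```text
t: 10.65
tool_pos: [0.5406, 0.0727, 0.0847]
tool_rot: [-0.571, -3.088, -0.001]
ft_force: [-0.5, 6.2, 0.4]
gripper_width: 0.0216
grasp_force: 15.0
```

Run:
```python
from h import *
report()
```

```text
t 10.65 tcp [0.5406 0.0727 0.0847] R 49.2 ang 76.4 F [-0.5  6.2  0.4] needle {'top': (0.306, 63), 'side': (0.211, 20)}
```

Call:
arm_command(increments=[0.5,0,0,0,0,0,0,0,0,0,-0.5,0,0,0,0,-1,0,0,0,0,-1,0,0,0,0,-1,0,0,0,0,-1,0,0,0,0,-1,0,0,0,0,-1,0,0,0,0])

```text
t: 11.65
tool_pos: [0.5407, 0.0724, 0.0847]
tool_rot: [-0.571, -3.089, 0.0]
ft_force: [-0.0, -0.5, -1.2]
gripper_width: 0.0837
grasp_force: 0.0
```

Call:
arm_command(increments=[-1,0,0,-10,0,-1,0,0,-25,0,-1,0,0,-30,0,-1,0,0,-30,0,-1,0,0,-30,0,-1,0,0,-20,0,-1,25,8,0,0,-1,40,12,0,0,-1,45,13,0,0,-1,45,13,0,0,-1,40,12,0,0,-1,25,8,0,0])

```text
t: 12.85
tool_pos: [0.3566, 0.2139, 0.2304]
tool_rot: [0.569, 3.089, 0.001]
ft_force: [0.0, 0.9, 0.2]
gripper_width: 0.088
grasp_force: 0.0
```

Call:
arm_command(increments=[-1,0,0,0,0,-1,0,0,0,0,-1,0,0,0,0])

```text
t: 13.15
tool_pos: [0.3599, 0.2122, 0.2302]
tool_rot: [0.572, 3.088, 0.0]
ft_force: [0.7, -0.8, -0.6]
gripper_width: 0.0885
grasp_force: 0.0
```

Run:
```python
from h import *
report()
im=top();cv2.imwrite("pics/g.png",cv2.cvtColor(cv2.resize(im[105:245,195:305],None,fx=4,fy=4,interpolation=cv2.INTER_CUBIC),cv2.COLOR_RGB2BGR))
```

```text
t 13.15 tcp [0.3599 0.2122 0.2302] R 252.4 ang 132.1 F [ 0.7 -0.8 -0.6] needle {'top': (0.306, 79), 'side': (0.211, 24)}
```

View pics/g.png

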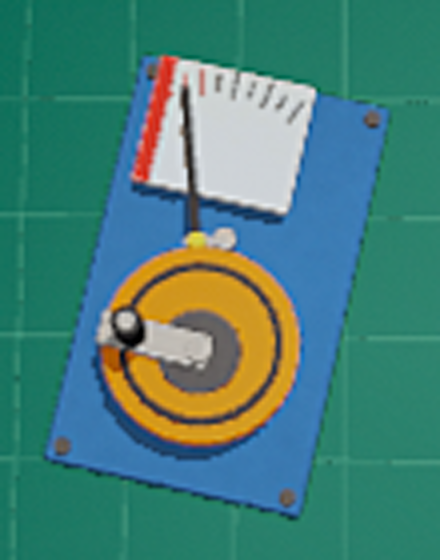

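The robot is clear of the stand. The needle tip, at crop (185,85), points at the outermost red tick, and the measured angle of 0.306 rad matches the stated peak. Handing in.

```bash
python3 -c "
from plant import *
print(finish_job())"
```

```text
the job is handed in; nothing more can be done
None
```

The pulley is stopped at its high spot: the needle measures about 0.306 rad against a stated peak of 0.302. The robot has let go and is clear of the stand, and the job was handed in at about 13 s.

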